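# Draw a test carrier from the bottom of the stack and plug it into the test socket

## Task

Draw the bottom carrier plate out of the stack magazine by its protruding nose, leaving the others to settle in the magazine, and lay it flat on the bench and let go. Then take it again by its tail end and slide it nose first into the mouth of the test socket until the white line across its top is level with the socket's front face, and leave it there. Do not disturb the bottle, spool, tip cleaner or cutters.

Things in the scene. Friction and masses are not known exactly. Their poses are not given: they have to be found in the camera images.
- magazine: fixed aluminium magazine on a grey base, open on top, 168 mm long (x), 68 wide, 70 high; left or right on the bench, the socket on the other side. Origin on the bench under the middle of its mouth, which faces the robot (yaw within 0.25 rad); +x inward, plates come out along -x. Floor 20 mm above the bench, inner width 52; a gate leaves a slot 13.5 high. Nothing stands before the mouth.
- socket: fixed low grey test socket, 115 mm long (x), 80 wide, 48 high. Origin on the bench under the middle of its mouth, on the front face, which faces the robot (yaw within 0.25 rad); +x inward, the direction of insertion. The bore is 52 wide (y) and 16 high, its floor 20 above the bench, 109 deep; smooth, no spring and no stop before its end.
- plate_1: the bottom carrier plate: flat, black, 150 mm long (x), 48 wide (y), 10 thick, 0.08 to 0.17 kg; origin at the middle of its underside. Its -x end is the nose (corners rounded by 9, brass contacts on top), its +x end the tail (square, two screws). At the start it lies on the magazine's floor, axes along the magazine's, its nose 30 to 45 mm out of the mouth.
- plate_1_nose (a point): middle of the end face of plate_1's nose, 75 mm from its origin along its -x, at half thickness
- plate_1_tail (a point): middle of the end face of plate_1's tail, 75 mm from its origin along its +x, at half thickness. The plate balances at its middle: held near the tail by the fingertips, its nose sinks by some mm
- plate_1_line (a point): middle of the 3 mm white line across plate_1's top, 90 mm behind the nose end and 60 mm before the tail end
- plate_2: identical plate, second from the bottom in the magazine's stack at the start; origin and axes as plate_1. At the start it lies wholly inside, its nose end 7 to 11 mm behind the mouth's face.
- plate_3: identical plate, third from the bottom in the magazine's stack at the start; origin and axes as plate_1. At the start it lies wholly inside, its nose end 7 to 11 mm behind the mouth's face.
- plate_4: identical plate, top one in the magazine's stack at the start; origin and axes as plate_1. At the start it lies wholly inside, its nose end 7 to 11 mm behind the mouth's face.
- flux_bottle: bystander: loose dropper bottle, 35 mm across, 94 mm high, origin under its centre; stands in the middle of the bench behind the work
- spool: bystander: loose reel of solder, 77x52x36 mm, origin under its centre; between the magazine and the socket
- cleaner: bystander: loose tip cleaner, 45 mm across, 61 mm high, origin under its centre; at the left
- cutters: bystander: loose side cutters lying flat, 41x122x11 mm, origin under the centre; at the right

How it is judged (in metres and radians):
On the way, in this order (a step that is already met when the one before it is completed fails the run):
1. the bottom plate has been drawn out and lies flat on the bench, let go (height (world z) of plate_1 between -0.004 and 0.006 m and angle between plate_1's own z axis and vertical below 0.06 rad and contact force between plate_1 and the fingers below 0.05 N and linear speed of plate_1 below 0.02 m/s), for 0.2 s.
2. its nose is in the socket's mouth (x of plate_1_nose in the frame of socket above 0.02 m and y of plate_1_nose in the frame of socket between -0.01 and 0.01 m and z of plate_1_nose in the frame of socket between 0.018 and 0.036 m), for 0.05 s.
At the end, for the whole second after the job is handed in: plate_1 is in the socket's bore nose first, its white line within 5 mm of the plane of the socket's front face, at rest; the three other plates lie at rest and flat (within 0.1 rad) inside the magazine, plate_2 now on its floor (x of plate_1_line in the frame of socket between -0.005 and 0.005 m and x of plate_1_nose in the frame of socket above 0.08 m and y of plate_1_nose in the frame of socket between -0.006 and 0.006 m and z of plate_1_nose in the frame of socket between 0.018 and 0.036 m and linear speed of each of plate_1, plate_2, plate_3, plate_4 below 0.01 m/s and x of plate_2 in the frame of magazine between 0.065 and 0.1 m and angle between each of plate_2, plate_3, plate_4's own z axis and vertical below 0.1 rad and x of plate_3 in the frame of magazine between 0.065 and 0.1 m and x of plate_4 in the frame of magazine between 0.065 and 0.1 m and z of plate_2 in the frame of magazine below 0.025 m); the robot touches nothing.
It fails at once if one of the other plates is lifted or drawn out of the stack (more than 35 mm from its start) (distance of any of plate_2, plate_3, plate_4 from where it was at the start of the episode above 0.035 m).
It fails at once if a bystander (bottle, spool, tip cleaner, cutters) is moved more than 20 mm or the bottle or the tip cleaner is tipped (distance of any of flux_bottle, spool, cleaner, cutters from where it was at the start of the episode above 0.02 m or angle between any of flux_bottle, cleaner's own z axis and vertical above 0.35 rad).
It also fails if it takes over 64 s, if anything falls off the work surface, if the arm or the gripper's body presses on something with over 40 N, if the wrist force passes 120 N, or if a joint passes its speed limit or range.

## Robot

A 6-joint arm with a two-finger parallel gripper is mounted at the origin on a cart in front of the work surface, level with it; the furniture and walls round the work are solid. World frame = base frame: x ahead of the robot, y to its left, z up, the work surface at z = 0. Lengths are in mm, angles in rad, forces in N, time in s.
With the tool pointing down it reaches from about 325 to 925 mm from the base axis. Payload 3.1 kg.
Tool frame: the origin (TCP) lies between the finger pads; the fingertips stand 11 mm ahead of it and the grasp point (between the pads) lies 8 mm behind it; z points along the fingers, y is the line along which they close (so a half turn about z gives the same grasp; the last joint's range is limited). The gripper opens to 85 mm and grips with 20 to 120 N. Pads are 22 mm wide; open, the fingers measure 114 mm over their backs; the gripper's body (76 mm by 85 mm) begins 54 mm behind the grasp point. The pads swing forward as they close: fully open they stand 13 mm farther back than shut.
Start: joints at [1.189, 0.217, 1.613, -0, 1.311, -0.112], TCP at [166.567, 602.407, 242.3] pointing down, gripper open.
Joint ranges: [-2.75, 2.75], [-0.78, 2.1], [0.31, 2.55], [-1.13, 4.27], [0.13, 2.63], [-2.58, 2.58]. Speed limits (rad/s): [2.79, 2.79, 3.14, 3.14, 3.14, 3.14].

## Interface

Orientations are given as a rotation vector (axis times angle).
In Python, from plant import manip gives the robot as it stands.
- The arm moves only by the tool jog_arm, never from a script. Its argument "steps" is a list of rows, each a list of 6 numbers: the shift along the world's x, y, z normalised to -1 to 1, where 1 is 0.02 m, then the turn, a rotation vector about the world's x, y, z normalised to -1 to 1, where 1 is 120 degrees. A call has 1 to 10 rows; each row shifts and turns the commanded pose from where the row before left it; what a row does not reach is not made up. A row lasts 1/8 s, in which the tool goes at most 62.5 mm and 10.7 degrees, less where a joint would pass 70% of its speed; a pose out of reach is approached as far as the arm can. A call with a number of a shift or a turn outside -1 to 1 is refused whole. A call with a gripper value outside its range is refused whole. "claw" is the finger opening in mm, from 0 to 85.4, set as the call begins (left out, the last holds). The fingers move at their own pace and stop on an object; "squeeze" is the grip in N (left out, the last holds). Time passes only in rows, so rows that do not move let the fingers close. It gives the time, the measured TCP pose, the force, the opening and the grip force at its end, in the units of the state.
- manip.observe(): the state, without advancing time (a new reading comes with each control period).
- manip.grab_frame(name): name is "scene" or "top"; returns a dict with "image" (400x640x3 uint8, blue, green, red), "K" (3x3 intrinsics, pixels), "cam_to_world" (4x4, takes a point from camera to world coordinates). Camera axes: x right, y up, looking along -z (the intrinsics and any distortion apply to the point x, -y, -z); pixel columns grow to the right and rows downward; lengths in mm; the calibration is good to about 2 mm. A picture is of the moment at which its call begins. There is no depth.
- manip.sign_off(): hands the job in; it is judged then, once.
The state is a dict: "t": time; "joints": joint angles; "joint_velocities": joint speeds; "joint_efforts": joint torques, N m; "tcp_pos": TCP position; "eef_rot": TCP orientation; "force": force on the tool from outside, world axes, zero at the start; "ft_torque": the same for the moment, N m; "width": opening from 0.0 (shut) to 1.0 (fully open); "grip_force": force on a finger pad.
Only numpy, scipy, OpenCV 4.12 (cv2) and the standard library are available. Lean on these libraries where they do the work, as an engineer would, in place of code of your own. Each camera call takes 0.05 s, during which the arm holds its last target. There are 200 camera calls.

## Working session

There is one attempt and no reset: what is moved stays moved. The work goes in short steps, Python scripts to look and compute and a tool call to move; the robot and the scene stay as the last step left them, time stands still between calls to the robot, and variables do not carry over. Pictures are saved under pics/ and viewed, at most 10 in all, crops included, and the job is handed in when it is done.

Besides the shell and the picture viewer there is one more tool, called after "Request:" as a command line: name --pt "numbers of a row" for each row, then --argument value for the rest. jog_arm: Moves the arm, as the interface text tells. Its arguments: {"type":"object","properties":{"steps":{"type":"array"},"claw":{"type":"number"},"squeeze":{"type":"number"}},"required":["steps"]}

```bash
mkdir -p pics; ls; cat > h.py <<'E'
import numpy as np, cv2
from plant import manip
def grab(n):
    f=manip.grab_frame(n); np.savez(f'/tmp/{n}.npz',**{k:np.array(f[k]) for k in('image','K','cam_to_world')}); return load(n)
def load(n):
    d=np.load(f'/tmp/{n}.npz'); return d['image'],d['K'],d['cam_to_world']
def ray(K,T,px,z):
    px=np.atleast_2d(np.array(px,float)); d=np.c_[(px[:,0]-K[0,2])/K[0,0],-(px[:,1]-K[1,2])/K[1,1],-np.ones(len(px))]@T[:3,:3].T
    o=T[:3,3]; return o+d*((z-o[2])/d[:,2])[:,None]
def proj(K,T,P):
    P=np.atleast_2d(np.array(P,float)); c=(P-T[:3,3])@T[:3,:3]; return np.c_[K[0,2]+K[0,0]*c[:,0]/-c[:,2],K[1,2]-K[1,1]*c[:,1]/-c[:,2]]
E
python3 - <<'E'
from h import *
for n in('scene','top'):
    i,K,T=grab(n); cv2.imwrite(f'pics/{n}0.png',i); print(n,K.round(1).tolist(),T.round(3).tolist())
print(manip.observe()); print(list(manip.grab_frame('top')))
E
```

```text
pics
scene [[466.5, 0.0, 317.3], [0.0, 466.5, 211.5], [0.0, 0.0, 1.0]] [[0.902, 0.17, -0.396, 56.951], [-0.431, 0.407, -0.805, -1093.973], [0.024, 0.897, 0.441, 676.611], [0.0, 0.0, 0.0, 1.0]]
top [[478.8, 0.0, 325.6], [0.0, 478.8, 192.2], [0.0, 0.0, 1.0]] [[-0.005, 0.992, -0.122, 414.933], [-1.0, -0.006, -0.007, -20.616], [-0.008, 0.122, 0.992, 1382.051], [0.0, 0.0, 0.0, 1.0]]
{'t': 0.1, 'joints': array([ 1.18878274e+00,  2.17715449e-01,  1.61478452e+00, -2.63214406e-05,
        1.31127595e+00, -1.12221752e-01]), 'joint_velocities': array([ 0.00140894, -0.00083184, -0.00313914, -0.00095055,  0.00035527,
       -0.00058376]), 'joint_efforts': array([-1.13083050e-03, -3.98082769e+01, -3.04967093e+01, -2.92526129e-04,
        4.36908624e-03, -2.15806398e-05]), 'tcp_pos': array([166.31507044, 601.73053765, 241.07035553]), 'eef_rot': array([-0.42242463, -3.11254725,  0.00333451]), 'force': array([ 0.20050878, -0.20329091, -0.20832265]), 'ft_torque': array([-0.00635708,  0.02951941, -0.03799091]), 'grip_force': 0.0, 'width': 1.0002106826212744}
['image', 'K', 'cam_to_world']
```

View pics/scene0.png

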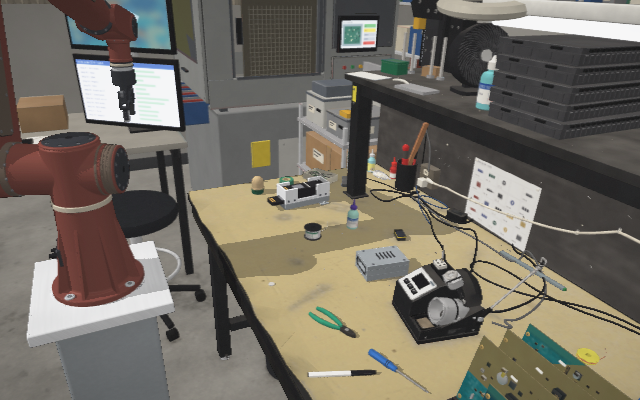

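View pics/top0.png

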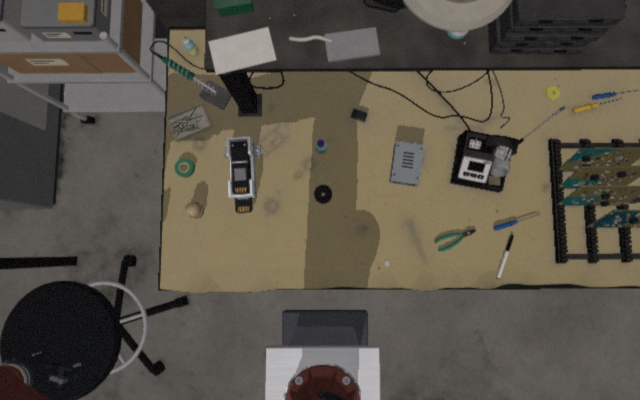

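The top view shows the magazine at about (241,170), with the nose pointing down at (243,208), and the socket at about (406,163). The spool is at (323,194) and the bottle at (321,145). The scene view shows the magazine at (303,190) and the socket at (382,263). I'll enlarge both.

```bash
python3 - <<'E'
from h import *
i,K,T=load('top'); s,_,_=load('scene')
def c(im,x,y,w,h,f): return cv2.resize(im[y:y+h,x:x+w],None,fx=f,fy=f,interpolation=cv2.INTER_CUBIC)
a=c(i,215,130,50,90,6.0); b=c(i,380,130,50,90,6.0)  # 300x540 each
cv2.imwrite('pics/topc.png',np.hstack([a,b]))
a=c(s,260,170,80,50,7.0); b=c(s,345,235,80,50,5.0); 
a=c(s,260,170,80,45,6.6); b=c(s,345,240,80,45,6.6)
cv2.imwrite('pics/scc.png',np.vstack([a,b]))
E
```

```text
(no output)
```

View pics/topc.png

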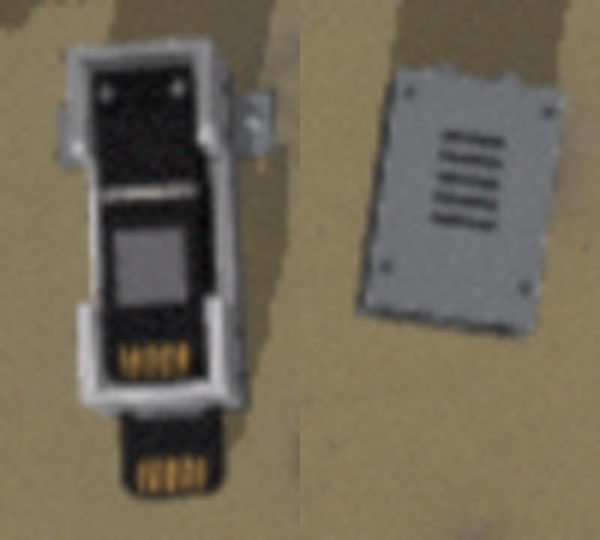

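View pics/scc.png

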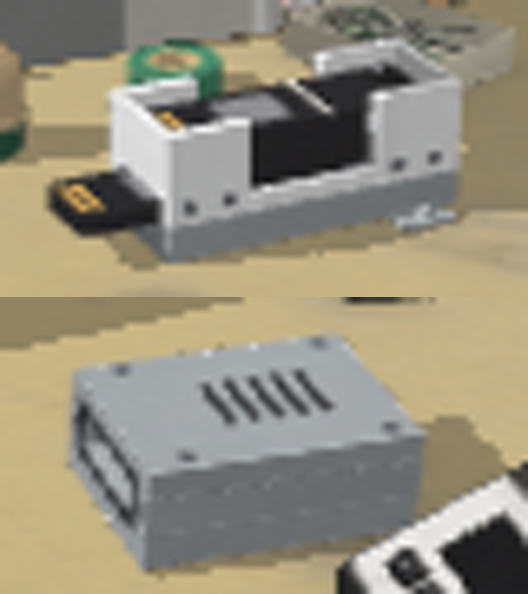

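The crops show the plate nose poking out below the magazine's gate, centred near full-frame (243.7,212), with its left and right edges at x≈235.5 and 252. The socket's top face corners are near (395.5,141.5), (423.5,145), (418.5,184) and (390.3,182). Next I'll measure these.

```bash
python3 - <<'E'
from h import *
i,K,T=load('top')
F=4
def up(x,y,w,h): return cv2.resize(i[y:y+h,x:x+w],None,fx=F,fy=F,interpolation=cv2.INTER_CUBIC)
def full(p,x,y): return (np.array(p,float)+.5)/F-.5+[x,y]
# socket: neutral grey vs brown
x0,y0=383,136; c=up(x0,y0,48,54).astype(int)
m=((c[...,2]-c[...,0]<22)&(c.sum(2)>240)).astype(np.uint8)
m=cv2.morphologyEx(cv2.morphologyEx(m,cv2.MORPH_CLOSE,np.ones((9,9))),cv2.MORPH_OPEN,np.ones((13,13)))
ct=max(cv2.findContours(m,0,1)[0],key=cv2.contourArea)
b=full(cv2.boxPoints(cv2.minAreaRect(ct)),x0,y0); w=ray(K,T,b,48); print('socket',b.round(1).tolist(),w.round(1).tolist(),[np.linalg.norm(w[k]-w[k-1]).round(1) for k in range(4)])
cv2.imwrite('/tmp/sm.png',m*255)
# nose: dark, rows below gate
x0,y0=228,197; c=up(x0,y0,32,20).astype(int)
m=((c.sum(2)<190)).astype(np.uint8); m=cv2.morphologyEx(m,cv2.MORPH_CLOSE,np.ones((31,31)))
for r in range(0,80,6):
    q=np.flatnonzero(m[r]); 
    if len(q): l=full([[q[0],r],[q[-1]+1,r]],x0,y0); W=ray(K,T,l,30); print(l[0].round(2),l[1].round(2),W[:,:2].round(1).tolist())
E
```

```text
socket [[388.3, 182.0], [395.2, 138.1], [425.2, 142.8], [418.3, 186.7]] [[607.1, -187.3, 48.0], [732.9, -209.4, 48.0], [718.8, -294.1, 48.0], [593.3, -271.2, 48.0]] [np.float64(85.0), np.float64(127.8), np.float64(86.0), np.float64(127.6)]
[234.62 196.62] [252.12 196.62] [[570.2, 248.4], [569.9, 198.5]]
[234.62 198.12] [252.12 198.12] [[565.9, 248.3], [565.6, 198.4]]
[234.62 199.62] [252.12 199.62] [[561.6, 248.2], [561.3, 198.4]]
[234.88 201.12] [252.38 201.12] [[557.3, 247.4], [557.0, 197.6]]
[234.88 202.62] [252.12 202.62] [[553.0, 247.3], [552.7, 198.3]]
[234.88 204.12] [252.12 204.12] [[548.7, 247.3], [548.4, 198.2]]
[235.12 205.62] [252.12 205.62] [[544.4, 246.5], [544.2, 198.1]]
[235.12 207.12] [252.12 207.12] [[540.1, 246.4], [539.9, 198.1]]
[235.12 208.62] [252.12 208.62] [[535.9, 246.3], [535.6, 198.0]]
[235.38 210.12] [251.38 210.12] [[531.6, 245.5], [531.4, 200.1]]
[236.62 211.62] [249.62 211.62] [[527.3, 241.9], [527.1, 205.0]]
```

```bash
cat > sock.py <<'E'
from h import *
def socket(i,K,T,F=4,v=0):
    x0,y0=383,134; c=cv2.resize(i[y0:y0+58,x0:x0+50],None,fx=F,fy=F,interpolation=cv2.INTER_CUBIC).astype(int)
    m=((c[...,2]-c[...,0]<20)&(c.sum(2)>120)).astype(np.uint8)
    m=cv2.morphologyEx(cv2.morphologyEx(m,cv2.MORPH_CLOSE,np.ones((15,15))),cv2.MORPH_OPEN,np.ones((25,25)))
    ct=max(cv2.findContours(m,0,1)[0],key=cv2.contourArea)[:,0]
    p=(ct+.5)/F-.5+[x0,y0]
    b=cv2.boxPoints(cv2.minAreaRect(p.astype(np.float32))); cen=b.mean(0)
    e=b[0]-b[1]; f=b[1]-b[2]; ax=e if np.linalg.norm(e)>np.linalg.norm(f) else f
    L=np.linalg.norm(ax); u=ax/L; u=-u if u[1]>0 else u  # u: inward (up)
    r=np.array([-u[1],u[0]]); S=min(np.linalg.norm(e),np.linalg.norm(f))
    q=np.c_[(p-cen)@u,(p-cen)@r]; out={}
    for n,sel,z in(('front',(q[:,0]<-.4*L)&(abs(q[:,1])<.35*S),0),('back',(q[:,0]>.4*L)&(abs(q[:,1])<.35*S),48),
                   ('left',(q[:,1]<-.35*S)&(abs(q[:,0])<.35*L),0),('right',(q[:,1]>.35*S)&(abs(q[:,0])<.35*L),48)):
        W=ray(K,T,p[sel],z)[:,:2]; l=cv2.fitLine(W.astype(np.float32),cv2.DIST_HUBER,0,.01,.01).ravel(); out[n]=l
        print(n,l.round(3),np.degrees(np.arctan2(l[1],l[0])).round(1))
    return out
E
python3 - <<'E'
from sock import *
i,K,T=load('top'); o=socket(i,K,T)
def yaw(l): return np.arctan(l[1]/l[0])
y=np.mean([yaw(o['left']),yaw(o['right']),np.arctan(-o['front'][0]/o['front'][1]),np.arctan(-o['back'][0]/o['back'][1])]); print('yaw',y)
u=np.array([np.cos(y),np.sin(y)]); v=np.array([-u[1],u[0]])
f,b,l,r=[o[n][2:] for n in('front','back','left','right')]
print('len',b@u-f@u,'wid',l@v-r@v); 
o_=u*((f@u+b@u-115)/2)+v*((l@v+r@v)/2); print('origin',o_)
P=[np.r_[o_+u*a+v*c,z] for a in(0,115) for c in(40,-40) for z in(0,48)]
print(proj(K,T,P).round(1).tolist())
s,K2,T2=load('scene'); print(proj(K2,T2,P).round(1).tolist())
# magazine: bright walls
x0,y0=222,132;F=4
c=cv2.resize(i[y0:y0+72,x0:x0+36],None,fx=F,fy=F,interpolation=cv2.INTER_CUBIC).astype(int)
m=((c.min(2)>95)&(c[...,2]-c[...,0]<25))
for r_ in range(0,288,24):
    q=np.flatnonzero(m[r_]); 
    if len(q): a=np.array([[q[0],r_],[q[-1]+1,r_]],float)
    if len(q): a=(a+.5)/F-.5+[x0,y0]; print(a.round(1).tolist(),ray(K,T,a,70)[:,:2].round(1).tolist())
E
```

```text
front [ 1.48000e-01  9.89000e-01  6.07813e+02 -2.37373e+02] 81.5
back [ 1.60000e-01  9.87000e-01  7.24120e+02 -2.41057e+02] 80.8
left [ 9.87000e-01 -1.58000e-01  6.77578e+02 -2.04792e+02] -9.1
right [ 9.85000e-01 -1.74000e-01  6.55671e+02 -2.81231e+02] -10.0
yaw -0.16066106
len 115.39917 wid 78.95927
origin [ 608.6242  -233.61237]
[[388.6, 181.6], [390.7, 179.2], [415.9, 185.8], [418.9, 183.5], [394.1, 143.4], [396.3, 139.6], [421.1, 147.5], [424.3, 143.9]]
[[354.6, 266.1], [355.7, 250.6], [365.7, 282.9], [367.0, 266.8], [394.1, 260.5], [395.8, 245.3], [407.2, 276.6], [409.2, 260.8]]
[[225.6, 137.6], [250.4, 137.6]] [[732.3, 268.8], [731.8, 199.3]]
[[225.6, 143.6], [250.9, 143.6]] [[715.1, 268.4], [714.6, 197.6]]
[[223.9, 149.6], [257.6, 149.6]] [[698.0, 273.0], [697.4, 178.5]]
[[224.6, 155.6], [252.9, 155.6]] [[680.9, 270.5], [680.4, 191.5]]
[[229.1, 161.6], [253.1, 161.6]] [[663.8, 257.6], [663.4, 190.6]]
[[229.4, 167.6], [253.6, 167.6]] [[646.9, 256.6], [646.5, 189.0]]
[[229.6, 173.6], [253.9, 173.6]] [[630.0, 255.5], [629.6, 188.1]]
[[229.6, 179.6], [253.9, 179.6]] [[613.1, 255.2], [612.7, 187.8]]
[[227.4, 185.6], [253.1, 185.6]] [[596.3, 261.1], [595.9, 189.7]]
[[227.4, 191.6], [253.4, 191.6]] [[579.6, 260.8], [579.2, 188.8]]
[[229.6, 197.6], [247.6, 197.6]] [[562.9, 254.2], [562.6, 204.4]]
```

Socket origin is about (608.6,-233.6) with yaw -0.161; its measured size, 115.4 x 79, matches the given one. The plate nose end is about (525.5,221.5) with yaw about +0.05. I'll turn the tool by -162° now, so that the later turn of +168° stays within joint 6's range.

Request:
jog_arm --pt "0.94 -0.95 0 0 0 -0.0674" --pt "0.94 -0.95 0 0 0 -0.0674" --pt "0.94 -0.95 0 0 0 -0.0674" --pt "0.94 -0.95 0 0 0 -0.0674" --pt "0.94 -0.95 0 0 0 -0.0674" --pt "0.94 -0.95 0 0 0 -0.0674" --pt "0.94 -0.95 0 0 0 -0.0674" --pt "0.94 -0.95 0 0 0 -0.0674" --pt "0.94 -0.95 0 0 0 -0.0674" --pt "0.94 -0.95 0 0 0 -0.0674" --claw 75

```text
t: 1.4
tcp_pos: [354.9, 411.5, 241.9]
eef_rot: [2.346, 2.09, -0.001]
force: [-0.1, -0.3, -0.9]
width: 0.878
grip_force: 0.0
```

Request:
jog_arm --pt "0.94 -0.95 -0.5 0 0 -0.0674" --pt "0.94 -0.95 -0.5 0 0 -0.0674" --pt "0.94 -0.95 -0.5 0 0 -0.0674" --pt "0.94 -0.95 -0.5 0 0 -0.0674" --pt "0.94 -0.95 -0.5 0 0 -0.0674" --pt "0.94 -0.95 -0.5 0 0 -0.0674" --pt "0.94 -0.95 -0.5 0 0 -0.0674" --pt "0.94 -0.95 -0.5 0 0 -0.0674" --pt "0.94 -0.95 -0.5 0 0 -0.0674" --pt "0.94 -0.95 -0.5 0 0 -0.0674"

```text
t: 2.65
tcp_pos: [542.8, 221.7, 141.6]
eef_rot: [3.141, 0.069, -0.001]
force: [0.6, 0.8, -0.3]
width: 0.877
grip_force: 0.0
```

Request:
jog_arm --pt "0 0 0 0 0 0" --pt "0 0 0 0 0 0"

```text
t: 2.9
tcp_pos: [542.1, 222.6, 142.1]
eef_rot: [-3.14, -0.078, 0.001]
force: [0.4, -0.0, 0.4]
width: 0.879
grip_force: 0.0
```

Request:
jog_arm --pt "0 0 -0.8 0 0 0" --pt "0 0 -0.8 0 0 0" --pt "0 0 -0.8 0 0 0" --pt "0 0 -0.8 0 0 0" --pt "0 0 -0.8 0 0 0" --pt "0 0 -0.8 0 0 0" --pt "0 0 -0.4 0 0 0" --pt "0 0 -0.4 0 0 0" --pt "0 0 0 0 0 0"

```text
t: 4.03
tcp_pos: [542.3, 222.3, 29.8]
eef_rot: [3.14, 0.076, -0.001]
force: [-0.8, -0.6, -0.1]
width: 0.883
grip_force: 0.0
```

```bash
python3 - <<'E'
from h import *
s,K,T=grab('scene'); i,K2,T2=grab('top')
def c(im,x,y,w,h,f): return cv2.resize(im[y:y+h,x:x+w],None,fx=f,fy=f,interpolation=cv2.INTER_CUBIC)
cv2.imwrite('pics/g1.png',np.hstack([c(s,240,140,80,100,5),c(i,205,150,80,100,5)]))
E
```

```text
(no output)
```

View pics/g1.png

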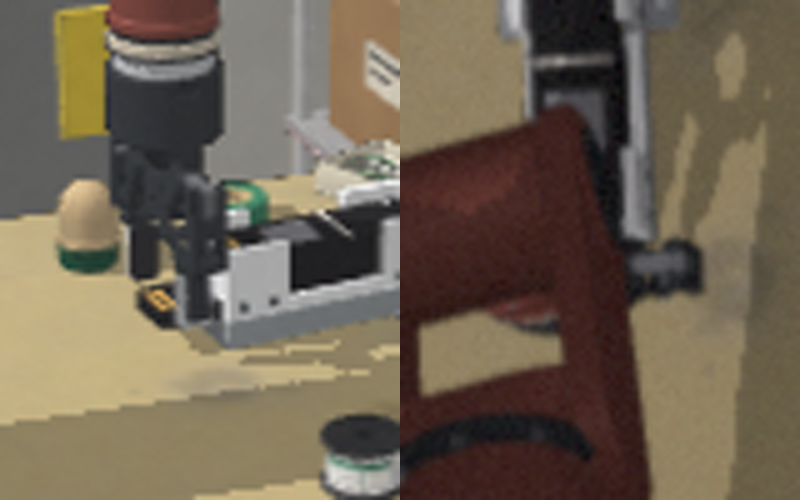

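The fingers straddle the nose: in the left panel the near finger is at (200,270), with the nose contacts visible at (165,300) in front of it. Closing now.

Request:
jog_arm --pt "0 0 0 0 0 0" --pt "0 0 0 0 0 0" --pt "0 0 0 0 0 0" --pt "0 0 0 0 0 0" --pt "0 0 0 0 0 0" --claw 30 --squeeze 60

```text
t: 4.75
tcp_pos: [543.2, 222.6, 31.4]
eef_rot: [-3.14, -0.076, -0.002]
force: [-1.6, -0.4, 5.7]
width: 0.536
grip_force: 62.4
```

Request:
jog_arm --pt "-0.3 -0.015 0 0 0 0" --pt "-0.4 -0.02 0 0 0 0" --pt "-0.5 -0.025 0 0 0 0" --pt "-0.5 -0.025 0 0 0 0" --pt "-0.5 -0.025 0 0 0 0" --pt "-0.5 -0.025 0 0 0 0" --pt "-0.5 -0.025 0 0 0 0"

```text
t: 5.62
tcp_pos: [480.6, 219.5, 31.3]
eef_rot: [-3.14, -0.076, -0.009]
force: [2.7, -0.1, -0.3]
width: 0.537
grip_force: 61.8
```

Request:
jog_arm --pt "-0.5 -0.025 0 0 0 0" --pt "-0.5 -0.025 0 0 0 0" --pt "-0.5 -0.025 0 0 0 0" --pt "-0.5 -0.025 0 0 0 0" --pt "-0.5 -0.025 0 0 0 0" --pt "-0.5 -0.025 0 0 0 0" --pt "-0.5 -0.025 0 0 0 0" --pt "-0.5 -0.025 0 0 0 0"

```text
t: 6.62
tcp_pos: [397.5, 215.1, 30.1]
eef_rot: [3.14, 0.076, -0.001]
force: [0.2, -0.1, -1.0]
width: 0.534
grip_force: 61.7
```

```bash
python3 - <<'E'
from h import *
s,K,T=grab('scene'); i,K2,T2=grab('top')
def c(im,x,y,w,h,f): return cv2.resize(im[y:y+h,x:x+w],None,fx=f,fy=f,interpolation=cv2.INTER_CUBIC)
cv2.imwrite('pics/g2.png',np.hstack([c(s,210,140,120,100,4),c(i,205,130,70,100,4)]))
E
```

```text
(no output)
```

View pics/g2.png

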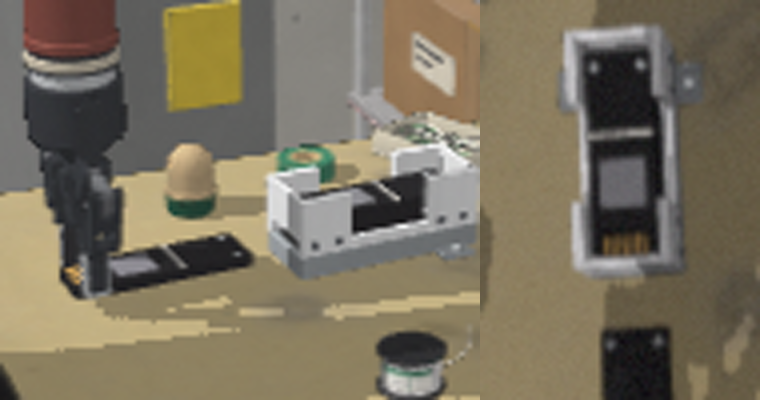

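The plate is out: its tail is at about (245,245) in the left panel, well clear of the mouth. The other plates have settled inside the magazine. Next I'll lift, carry and turn it.

Request:
jog_arm --pt "0 0 0.5 0 0 0" --pt "0 0 0.8 0 0 0" --pt "0 0 0.8 0 0 0" --pt "0 0 0.8 0 0 0" --pt "0 0 0.8 0 0 0" --pt "0 0 0.8 0 0 0" --pt "0 -0.5 0.5 0 0 0.03" --pt "0 -0.9 0 0 0 0.07" --pt "0 -0.9 0 0 0 0.07" --pt "0 -0.9 0 0 0 0.07"

```text
t: 7.98
tcp_pos: [398.5, 150.7, 130.9]
eef_rot: [3.021, 0.863, 0.0]
force: [-0.2, 0.2, -1.0]
width: 0.539
grip_force: 61.7
```

Request:
jog_arm --pt "0.4 -0.95 0 0 0 0.07" --pt "0.4 -0.95 0 0 0 0.07" --pt "0.4 -0.95 0 0 0 0.07" --pt "0.4 -0.95 0 0 0 0.07" --pt "0.4 -0.95 0 0 0 0.07" --pt "0.4 -0.95 0 0 0 0.07" --pt "0.4 -0.95 0 0 0 0.07" --pt "0.4 -0.95 0 0 0 0.07" --pt "0.4 -0.95 0 0 0 0.07" --pt "0.4 -0.95 0 0 0 0.07"

```text
t: 9.22
tcp_pos: [478.9, -39.5, 130.9]
eef_rot: [1.668, 2.662, 0.0]
force: [1.0, -0.6, -1.3]
width: 0.54
grip_force: 61.7
```

Request:
jog_arm --pt "0.4 -0.95 0 0 0 0.07" --pt "0.4 -0.95 0 0 0 0.07" --pt "0.4 -0.95 0 0 0 0.07" --pt "0.4 -0.95 0 0 0 0.07" --pt "0.4 -0.95 0 0 0 0.07" --pt "0.4 -0.95 0 0 0 0.07" --pt "0.4 -0.7 0 0 0 0.07" --pt "0.3 -0.3 0 0 0 0.03" --pt "0 0 0 0 0 0" --pt "0 0 0 0 0 0"

```text
t: 10.48
tcp_pos: [540.3, -172.5, 130.4]
eef_rot: [-0.057, -3.141, -0.001]
force: [-0.6, 0.6, -0.6]
width: 0.542
grip_force: 61.7
```

Request:
jog_arm --pt "0.15 -0.65 -0.6 0 0 -0.015" --pt "0.15 -0.65 -0.6 0 0 -0.015" --pt "0.15 -0.65 -0.6 0 0 -0.015" --pt "0.15 -0.65 -0.6 0 0 -0.015" --pt "0 0 -0.6 0 0 0" --pt "0 0 -0.6 0 0 0" --pt "0 0 -0.6 0 0 0" --pt "0 0 -0.6 0 0 0" --pt "0 0 -0.3 0 0 0" --pt "0 0 0 0 0 0"

```text
t: 11.72
tcp_pos: [552.2, -224.4, 27.7]
eef_rot: [-0.252, -3.13, -0.001]
force: [-0.2, 0.3, -1.2]
width: 0.538
grip_force: 61.7
```

Request:
jog_arm --pt "0 0 -0.2 0 0 0" --pt "0 0 -0.2 0 0 0" --pt "0 0 -0.1 0 0 0" --pt "0 0 -0.1 0 0 0" --pt "0 0 -0.1 0 0 0" --pt "0 0 0 0 0 0"

```text
t: 12.48
tcp_pos: [552.4, -224.7, 14.1]
eef_rot: [-0.252, -3.131, -0.0]
force: [0.7, -0.0, -0.1]
width: 0.539
grip_force: 61.7
```

Request:
jog_arm --pt "0 0 -0.05 0 0 0" --pt "0 0 -0.05 0 0 0" --pt "0 0 -0.05 0 0 0" --pt "0 0 0 0 0 0"

```text
t: 12.98
tcp_pos: [552.7, -224.9, 11.6]
eef_rot: [0.252, 3.131, -0.0]
force: [0.0, -0.5, 0.7]
width: 0.537
grip_force: 61.9
```

Request:
jog_arm --pt "0 0 0 0 0 0" --pt "0 0 0 0 0 0" --pt "0 0 0 0 0 0" --pt "0 0 0 0 0 0" --claw 70

```text
t: 13.48
tcp_pos: [552.6, -224.8, 11.3]
eef_rot: [0.252, 3.131, -0.0]
force: [-0.3, -0.9, 0.3]
width: 0.817
grip_force: 0.0
```

Request:
jog_arm --pt "0 0 0.5 0 0 0" --pt "0 0 1 0 0 0" --pt "0 0 1 0 0 0" --pt "0 0 1 0 0 0" --pt "-0.5 1 1 0 0 0" --pt "-0.5 1 0 0 0 0" --pt "-0.5 1 0 0 0 0" --pt "-0.5 1 0 0 0 0" --pt "-0.5 1 0 0 0 0" --pt "-0.5 1 0 0 0 0"

```text
t: 14.72
tcp_pos: [492.0, -103.6, 101.5]
eef_rot: [0.252, 3.131, -0.0]
force: [-0.5, -0.6, -0.2]
width: 0.818
grip_force: 0.0
```

Request:
jog_arm --pt "-0.5 1 0 0 0 0" --pt "-0.5 1 0 0 0 0" --pt "-0.5 1 0 0 0 0"

```text
t: 15.1
tcp_pos: [461.9, -43.5, 101.3]
eef_rot: [0.252, 3.131, 0.0]
force: [0.4, 0.3, 0.9]
width: 0.818
grip_force: 0.0
```

```bash
cat > meas.py <<'E'
from sock import *
def plate(i,K,T,z=10,box=(360,170,80,80),F=4):
    x0,y0,w,h=box; c=cv2.resize(i[y0:y0+h,x0:x0+w],None,fx=F,fy=F,interpolation=cv2.INTER_CUBIC).astype(int)
    m=(c.sum(2)<175).astype(np.uint8); m=cv2.morphologyEx(cv2.morphologyEx(m,cv2.MORPH_CLOSE,np.ones((31,31))),cv2.MORPH_OPEN,np.ones((21,21)))
    for ct in cv2.findContours(m,0,1)[0]:
        p=(ct[:,0]+.5)/F-.5+[x0,y0]; W=ray(K,T,p,z)[:,:2].astype(np.float32); r=cv2.minAreaRect(W); print('plate?',np.round(r[0],1),np.round(r[1],1),round(r[2],2))
E
python3 - <<'E'
from meas import *
i,K,T=grab('top'); s,_,_=grab('scene'); plate(i,K,T)
def c(im,x,y,w,h,f): return cv2.resize(im[y:y+h,x:x+w],None,fx=f,fy=f,interpolation=cv2.INTER_CUBIC)
cv2.imwrite('pics/g3.png',np.hstack([c(s,290,220,120,100,4),c(i,355,150,80,100,4)]))
E
```

```text
plate? [ 456.9 -208.9] [47.9 83.6] 81.07
plate? [ 467.8 -123.2] [32.2 97. ] 89.23
plate? [ 547.9 -222.1] [46.7 37.9] 88.77
```

View pics/g3.png

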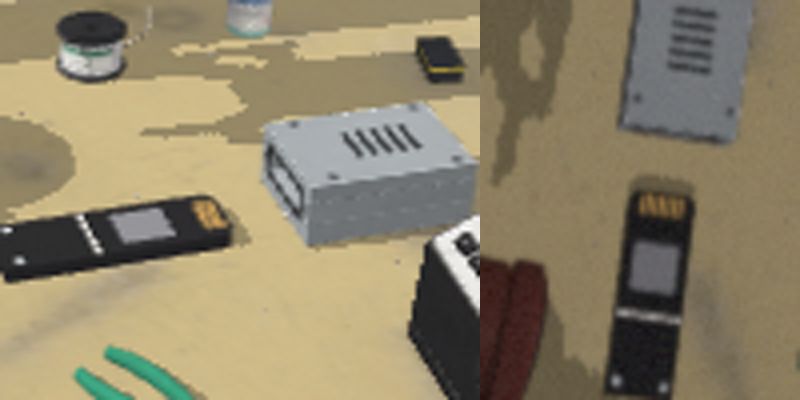

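The plate lies flat, with its axis in line with the socket. The rear blob's centre lies on the socket axis to within about 0.1 mm, and its yaw is -0.156 against -0.161. Next I'll measure the line and grip the tail end.

```bash
python3 - <<'E'
from h import *
i,K,T=load('top')
O=np.array([608.6,-233.6]);u=np.array([.98712,-.16]);v=np.array([.16,.98712])
g=i.sum(2).astype(np.float32)
ss=np.arange(-200,-25,1.0)
P=[np.mean([g_ for g_ in cv2.remap(g,*[a.astype(np.float32).reshape(-1,1) for a in proj(K,T,[np.r_[O+u*s+v*t,10] for t in(-14,-10,-6,6,10,14)]).T],cv2.INTER_LINEAR)]) for s in ss]
print([(int(s),int(p)) for s,p in zip(ss,P)][::2])
E
```

```text
[(-200, 349), (-198, 352), (-196, 344), (-194, 297), (-192, 224), (-190, 142), (-188, 106), (-186, 105), (-184, 129), (-182, 149), (-180, 140), (-178, 118), (-176, 95), (-174, 84), (-172, 80), (-170, 83), (-168, 81), (-166, 80), (-164, 83), (-162, 82), (-160, 78), (-158, 79), (-156, 85), (-154, 87), (-152, 83), (-150, 82), (-148, 80), (-146, 81), (-144, 84), (-142, 84), (-140, 80), (-138, 99), (-136, 175), (-134, 278), (-132, 331), (-130, 272), (-128, 179), (-126, 105), (-124, 86), (-122, 81), (-120, 82), (-118, 94), (-116, 146), (-114, 213), (-112, 264), (-110, 286), (-108, 294), (-106, 295), (-104, 296), (-102, 298), (-100, 301), (-98, 301), (-96, 300), (-94, 298), (-92, 297), (-90, 296), (-88, 295), (-86, 292), (-84, 287), (-82, 257), (-80, 193), (-78, 134), (-76, 97), (-74, 83), (-72, 80), (-70, 78), (-68, 76), (-66, 78), (-64, 88), (-62, 108), (-60, 157), (-58, 206), (-56, 238), (-54, 250), (-52, 252), (-50, 251), (-48, 243), (-46, 207), (-44, 189), (-42, 210), (-40, 238), (-38, 254), (-36, 260), (-34, 268), (-32, 296), (-30, 333), (-28, 353), (-26, 359)]
```

Request:
jog_arm --pt "0 -1 0 0 0 0" --pt "0 -1 0 0 0 0" --pt "0 -1 0 0 0 0" --pt "0 -1 0 0 0 0" --pt "0 -1 0 0 0 0" --pt "0 -1 0 0 0 0" --pt "-0.15 -1 0 0 0 0" --pt "-0.15 -1 0 0 0 0" --pt "0 -0.27 -0.5 0 0 0" --pt "0 0 -0.5 0 0 0"

```text
t: 16.45
tcp_pos: [456.5, -210.3, 80.5]
eef_rot: [-0.254, -3.131, -0.001]
force: [-0.5, 0.7, 0.8]
width: 0.82
grip_force: 0.0
```

Request:
jog_arm --pt "0 0 -0.8 0 0 0" --pt "0 0 -0.8 0 0 0" --pt "0 0 -0.8 0 0 0" --pt "0 0 -0.5 0 0 0" --pt "0 0 -0.3 0 0 0" --pt "0 0 -0.2 0 0 0" --pt "0 0 0 0 0 0"

```text
t: 17.32
tcp_pos: [456.7, -210.3, 13.3]
eef_rot: [0.252, 3.131, -0.0]
force: [-0.1, 0.3, -0.0]
width: 0.818
grip_force: 0.0
```

Request:
jog_arm --pt "0.01 0.065 -0.1 0 0 0" --pt "0 0 -0.02 0 0 0"

```text
t: 17.58
tcp_pos: [456.9, -208.9, 11.1]
eef_rot: [0.252, 3.131, -0.0]
force: [-0.1, 0.3, -0.8]
width: 0.816
grip_force: 0.0
```

Request:
jog_arm --pt "0 0 0 0 0 0" --pt "0 0 0 0 0 0" --pt "0 0 0 0 0 0" --pt "0 0 0 0 0 0" --pt "0 0 0 0 0 0" --claw 30 --squeeze 90

```text
t: 18.2
tcp_pos: [457.2, -209.2, 11.8]
eef_rot: [0.252, 3.131, -0.0]
force: [-0.6, 0.7, 5.2]
width: 0.526
grip_force: 92.1
```

Request:
jog_arm --pt "0 0 0.3 0 0 0" --pt "0 0 0.3 0 0 0" --pt "0 0 0.3 0 0 0" --pt "0 0 0.3 0 0 0" --pt "0 0 0 0 0 0" --pt "0 0 0 0 0 0"

```text
t: 18.95
tcp_pos: [456.7, -208.8, 34.9]
eef_rot: [-0.252, -3.131, -0.0]
force: [0.0, -0.9, -1.6]
width: 0.527
grip_force: 91.8
```

```bash
python3 - <<'E'
from h import *
s,K,T=grab('scene')
O=np.array([608.6,-233.6]);u=np.array([.98712,-.16]);v=np.array([.16,.98712])
F=6;x0,y0,w,h=300,225,100,66
c=cv2.resize(s[y0:y0+h,x0:x0+w],None,fx=F,fy=F,interpolation=cv2.INTER_CUBIC)
# predicted outline of right-lower edges for zero sink, and nose 6 mm down
for z,col in((24,(0,0,255)),(34,(0,255,0))):
    for t in(-24,):
        p=proj(K,T,[np.r_[O+u*a+v*t,z] for a in(-191.9,-50.9)]); p=((p-[x0,y0]+.5)*F-.5).round().astype(int); cv2.line(c,tuple(map(int,p[0])),tuple(map(int,p[1])),col,1)
cv2.imwrite('pics/g4.png',c); print(manip.observe()['tcp_pos'])
E
```

```text
[ 456.56791538 -208.75009177   34.69989248]
```

View pics/g4.png

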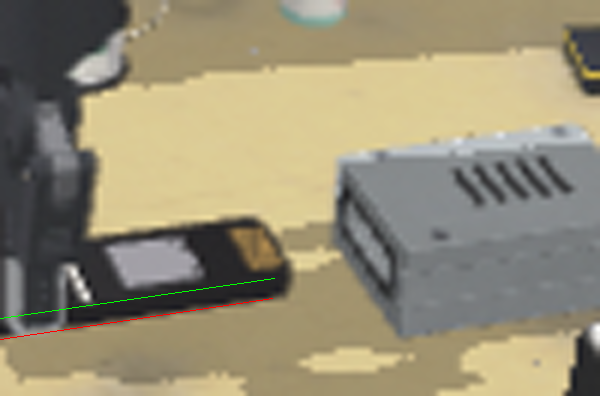

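The plate's lower edge follows the red prediction line, which assumes no sink, to within about a pixel; the nose sinks by no more than 1–2 mm. The plate is level with the bore, so I'll insert it slowly.

Request:
jog_arm --pt "0.494 -0.08 0 0 0 0" --pt "0.494 -0.08 0 0 0 0" --pt "0.494 -0.08 0 0 0 0" --pt "0.494 -0.08 0 0 0 0" --pt "0.296 -0.048 0 0 0 0" --pt "0.296 -0.048 0 0 0 0" --pt "0.296 -0.048 0 0 0 0"

```text
t: 19.88
tcp_pos: [514.2, -218.1, 34.8]
eef_rot: [-0.252, -3.131, -0.0]
force: [-0.8, 0.6, -1.0]
width: 0.528
grip_force: 91.8
```

Request:
jog_arm --pt "0.296 -0.048 0 0 0 0" --pt "0.296 -0.048 0 0 0 0" --pt "0.296 -0.048 0 0 0 0" --pt "0.296 -0.048 0 0 0 0" --pt "0.296 -0.048 0 0 0 0"

```text
t: 20.5
tcp_pos: [544.0, -223.0, 34.9]
eef_rot: [-0.252, -3.131, -0.0]
force: [0.1, -0.5, -0.0]
width: 0.525
grip_force: 91.8
```

```bash
python3 - <<'E'
from h import *
s,K,T=grab('scene')
o=manip.observe(); print(o['tcp_pos'],o['force'],o['ft_torque'])
cv2.imwrite('pics/g5.png',cv2.resize(s[220:290,310:410],None,fx=6,fy=6,interpolation=cv2.INTER_CUBIC))
E
```

```text
[ 544.90167219 -223.322253     35.13897933] [-0.44064956  0.17235473 -0.75735484] [ 0.02319996  0.00917301 -0.0344887 ]
```

View pics/g5.png

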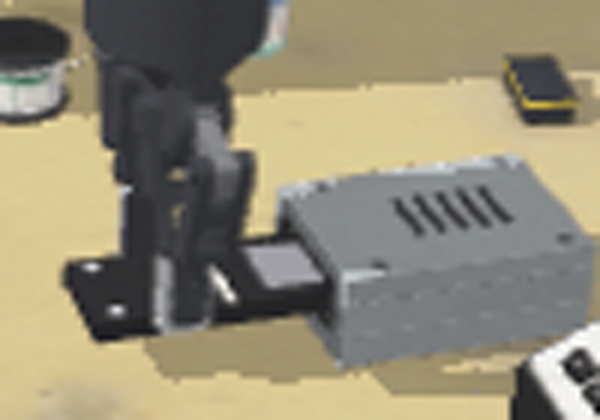

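The nose is in the bore, with no contact force. About 43 mm remain.

Request:
jog_arm --pt "0.296 -0.048 0 0 0 0" --pt "0.296 -0.048 0 0 0 0" --pt "0.296 -0.048 0 0 0 0" --pt "0.296 -0.048 0 0 0 0" --pt "0.296 -0.048 0 0 0 0" --pt "0.296 -0.048 0 0 0 0" --pt "0.29 -0.048 0 0 0 0" --pt "0 0 0 0 0 0" --pt "0 0 0 0 0 0"

```text
t: 21.68
tcp_pos: [584.8, -229.6, 34.8]
eef_rot: [-0.252, -3.131, -0.0]
force: [0.5, 0.8, -0.4]
width: 0.521
grip_force: 91.8
```

Request:
jog_arm --pt "0.1 -0.016 0 0 0 0" --pt "0 0 -0.06 0 0 0" --pt "0 0 -0.06 0 0 0" --pt "0 0 0 0 0 0"

```text
t: 22.18
tcp_pos: [586.8, -230.0, 32.3]
eef_rot: [-0.253, -3.131, -0.0]
force: [-0.5, -0.1, -1.3]
width: 0.53
grip_force: 91.8
```

Request:
jog_arm --pt "0 0 -0.03 0 0 0" --pt "0 0 -0.03 0 0 0" --pt "0 0 0 0 0 0"

```text
t: 22.55
tcp_pos: [587.0, -230.0, 31.7]
eef_rot: [-0.252, -3.131, -0.0]
force: [-1.3, 0.1, 2.6]
width: 0.529
grip_force: 92.2
```

Touching the floor lightly. Now I'll release, rise and swing aside to look.

Request:
jog_arm --pt "0 0 0 0 0 0" --pt "0 0 0 0 0 0" --pt "0 0 0 0 0 0" --pt "0 0 0 0 0 0" --claw 70

```text
t: 23.05
tcp_pos: [587.0, -230.0, 31.2]
eef_rot: [0.252, 3.131, -0.0]
force: [0.0, 0.4, -0.1]
width: 0.821
grip_force: 0.0
```

Request:
jog_arm --pt "0 0 0.4 0 0 0" --pt "0 0 0.8 0 0 0" --pt "0 0 1 0 0 0" --pt "0 0 1 0 0 0" --pt "0 0 1 0 0 0" --pt "-1 1 1 0 0 0" --pt "-1 1 0.5 0 0 0" --pt "-1 1 0 0 0 0" --pt "-1 1 0 0 0 0" --pt "-1 1 0 0 0 0"

```text
t: 24.3
tcp_pos: [486.6, -129.5, 146.5]
eef_rot: [0.252, 3.13, -0.001]
force: [0.2, 0.6, -0.2]
width: 0.821
grip_force: 0.0
```

Request:
jog_arm --pt "-1 1 0 0 0 0" --pt "-1 1 0 0 0 0" --pt "0 1 0 0 0 0" --pt "0 1 0 0 0 0" --pt "0 0 0 0 0 0"

```text
t: 24.92
tcp_pos: [447.1, -49.3, 146.2]
eef_rot: [0.249, 3.131, -0.0]
force: [-0.3, -0.2, -0.7]
width: 0.816
grip_force: 0.0
```

```bash
python3 - <<'E'
from h import *
i,K,T=grab('top'); s,_,_=grab('scene')
O=np.array([608.6,-233.6]);u=np.array([.98712,-.16]);v=np.array([.16,.98712])
g=i.sum(2).astype(np.float32); ss=np.arange(-70,12,1.0)
P=[np.mean(cv2.remap(g,*[a.astype(np.float32).reshape(-1,1) for a in proj(K,T,[np.r_[O+u*q+v*t,30] for t in(-14,-10,-6,6,10,14)]).T],cv2.INTER_LINEAR)) for q in ss]
print([(int(q),int(p)) for q,p in zip(ss,P)][::2])
for q in(-50,-40,-30,-20):
    tt=np.arange(-34,35,2.0); print(q,cv2.remap(g,*[a.astype(np.float32).reshape(-1,1) for a in proj(K,T,[np.r_[O+u*q+v*t,30] for t in tt]).T],cv2.INTER_LINEAR).ravel().astype(int).tolist())
def c(im,x,y,w,h,f): return cv2.resize(im[y:y+h,x:x+w],None,fx=f,fy=f,interpolation=cv2.INTER_CUBIC)
cv2.imwrite('pics/g6.png',np.vstack([np.hstack([c(s,320,230,90,60,5),c(i,385,150,40,60,5)]),np.hstack([c(s,265,170,90,50,5),c(i,220,140,40,50,5)])]))
E
```

```text
[(-70, 353), (-68, 353), (-66, 347), (-64, 325), (-62, 260), (-60, 180), (-58, 111), (-56, 83), (-54, 96), (-52, 119), (-50, 125), (-48, 129), (-46, 115), (-44, 93), (-42, 79), (-40, 76), (-38, 74), (-36, 72), (-34, 74), (-32, 75), (-30, 74), (-28, 73), (-26, 70), (-24, 72), (-22, 77), (-20, 76), (-18, 78), (-16, 76), (-14, 73), (-12, 74), (-10, 71), (-8, 70), (-6, 72), (-4, 93), (-2, 156), (0, 242), (2, 307), (4, 335), (6, 347), (8, 349), (10, 347)]
-50 [355, 356, 356, 353, 337, 294, 199, 216, 283, 375, 281, 180, 85, 68, 74, 83, 79, 75, 77, 86, 71, 66, 72, 95, 166, 260, 356, 293, 206, 145, 222, 301, 355, 354, 356]
-40 [355, 352, 355, 353, 341, 287, 202, 112, 86, 72, 69, 85, 77, 75, 84, 84, 81, 72, 79, 75, 69, 69, 72, 75, 84, 86, 85, 81, 92, 137, 213, 318, 346, 352, 349]
-30 [359, 358, 357, 360, 342, 291, 179, 115, 79, 78, 74, 74, 77, 81, 78, 74, 75, 70, 72, 80, 73, 65, 60, 82, 82, 79, 90, 85, 89, 116, 199, 275, 340, 356, 360]
-20 [359, 358, 354, 348, 337, 285, 195, 109, 86, 83, 82, 73, 73, 74, 72, 74, 75, 81, 88, 75, 65, 75, 81, 84, 82, 76, 71, 70, 85, 137, 214, 329, 354, 361, 362]
```

View pics/g6.png

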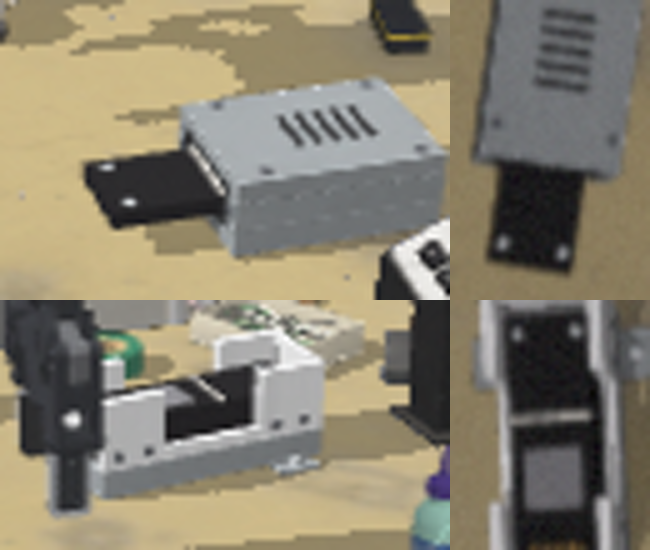

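The plate's tail is 60.6 mm in front of the socket face, so the white line is within 1 mm of flush; it shows right at the mouth, near (208,168). The plate is centred to about 1 mm, and the remaining plates lie flat in the magazine. Handing in.

```bash
python3 -c "
from plant import manip
print(manip.sign_off())"
```

```text
the job is handed in; nothing more can be done
None
```

I drew out the bottom plate, laid it flat on the bench, then slid it nose first into the socket. By camera its white line is within about 1 mm of the front face; the job is handed in, and sign-off returned no verdict.

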